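# Load the vial reader and hold its shutter open

## Task

Slide the two loose capped vials into the lane of the white vial reader so that they stand in single file, the front one up against the reader and the other touching it; keep them upright on the bench while you do this, without lifting them. Then pull the reader's sprung black handle straight out to the mark, so that it stands in line between the two tabs of the dark clip, and finish while still holding it there: it springs back if let go. Leave the other things on the bench where they are.

Things in the scene. Friction and masses are not known exactly. Their poses are not given: they have to be found in the camera images.
- reader: White vial reader fixed to the bench, housing 150 (x) x 220 (y) x 60 high. Origin on the bench under the middle of its front face; +x points into the housing, z up; lane and handle are on its -x side. Lane: middle line at y = +60. A white fixed tongue, 60 wide (y = -85 to -25), 30 high, reaches from the face to x = -130; the sprung slide runs above it. (Sizes in mm.)
- lane_end (a point): Point on the bench where the lane meets the reader's face, middle of the lane; axes as the reader's, +x is the way in. Two aluminium rails 36 apart, 5 thick, 18 high run from here 100 out (-x); the bench is the lane's floor. The front vial's axis ends 16 before this point, the second's 48 before it. (Sizes in mm.)
- lane_mouth (a point): Point on the bench in the middle of the lane's flared mouth (60 wide), 130 before lane_end; the flare runs from 130 to 100 before lane_end. Axes as the reader's. (Sizes in mm.)
- vial_a_mid (a point): Centre of a loose capped green glass vial standing upright, diameter 32 (white cap: 29), height 72 (glass up to 56, cap above), about 60 g, sliding easily on the smooth bench (friction 0.2 to 0.3); this point is on its axis 36 above its foot. The two vials are alike and may go in either order. (Sizes in mm.)
- vial_b_mid (a point): Centre of the other, identical vial: diameter 32, height 72, point 36 above its foot. (Sizes in mm.)
- pull: Sprung slide: upright black handle plate 12 thick (reader x), 30 wide (y), 34 to 90 above the bench, on a flat steel bar (20 wide, top at 39) that runs into the reader. Origin at bench level under the handle's centre, axes as the reader's. At rest 50 in front of the face; slides out along reader -x, at most 70. Spring: 2.4 N at rest plus 120 N per metre. (Sizes in mm.)
- pull_grip (a point): Point in the middle of the handle plate, 70 above the bench, 20 below its top edge. Axes as the reader's. 44 is free between the handle and the face at rest. (Sizes in mm.)
- mark: The mark: dark steel clip fixed astride the tongue, a strip 6 wide (reader x) across its top (32 above the bench) with an upright tab each side (tops at 42, 62 clear between). Origin at bench level at its centre, axes as the reader's. The handle passes over it and is at the mark when pull_grip has the same reader x as this origin, 35 to 55 out from its rest place. (Sizes in mm.)
- reagent: Bystander: white bottle, diameter 68, height 140. Origin under its centre. (Sizes in mm.)
- beaker: Bystander: clear plastic cup, diameter 72, height 90. Origin under its centre. (Sizes in mm.)
- tipbox: Bystander: grey box with clear lid, 90 x 60 x 57 high. Origin under its centre. (Sizes in mm.)
Not all that is in view belongs to the job. What is shaped like the part that bears vial_a_mid but brown or orange is not meant.

How it is judged:
By the outcome, as a careful person would: the job done as asked, in the order asked, and still so for the second after the job is handed in, while the arm keeps its last pose, push and grip.
It also fails if it takes over 64 s, if anything falls off the work surface, if the arm or the gripper's body presses on something with over 40 N, if the wrist force passes 120 N, or if a joint passes its speed limit or range.

## Robot

A 6-joint arm with a two-finger parallel gripper is mounted at the origin on the work surface. World frame = base frame: x ahead of the robot, y to its left, z up, the work surface at z = 0. Lengths are in mm, angles in rad, forces in N, time in s.
With the tool pointing down it reaches from about 350 to 975 mm from the base axis. Payload 7.1 kg.
Tool frame: the origin (TCP) lies on the centre line of the jaws, within the pads' length; the fingertips stand 8 mm ahead of it and the grasp point (between the pads) lies 11 mm behind it; z points along the fingers, y is the line along which they close (so a half turn about z gives the same grasp; the last joint's range is limited). The gripper opens to 88 mm and grips with 3 to 60 N. Pads are 20 mm wide; open, the fingers measure 115 mm over their backs; the gripper's body (75 mm by 178 mm) begins 61 mm behind the grasp point.
Start: joints at [1.236, 0.423, 1.63, -0, 1.089, -0.019], TCP at [194.079, 594.086, 230.675] pointing down, gripper open.
Joint ranges: [-3, 3], [-0.9, 2.11], [0.09, 2.58], [-1.31, 4.45], [0.11, 2.69], [-2.54, 2.54]. Speed limits (rad/s): [2.39, 2.39, 3.01, 3.14, 3.14, 3.14].

## Interface

Orientations are given as a rotation vector (axis times angle).
In Python, from rig import manip gives the robot as it stands.
- The arm moves only by the shell command python3 -m handwheel 'ROWS' [FORCE]. ROWS is JSON, one flat list of numbers, 7 for each row, row after row: the shift along the tool's x, y, z in m, then the turn, a rotation vector about the tool's x, y, z in rad, then the finger opening in m, from 0 to 0.0878. In form: [tx, ty, tz, rx, ry, rz, hand, tx, ty, tz, rx, ry, rz, hand, ...]. A call has 1 to 20 rows; each row is the pose to reach, as a shift and turn from the pose commanded when the call began, along the tool's axes at that moment; what a row does not reach only later rows make up. A row lasts 1/10 s, in which the tool goes at most 50 mm and 8.59 degrees, less where a joint would pass 70% of its speed; a pose out of reach is approached as far as the arm can. A call with a gripper value outside its range is refused whole. The fingers move at their own pace and stop on an object; FORCE is the grip in N (left out, the last holds). Time passes only in rows, so rows that repeat a pose let the fingers close. It gives the time, the measured TCP pose, the force, the opening and the grip force at its end, in the units of the state.
- manip.read_state(): the state, without advancing time (a new reading comes with each control period).
- manip.grab_frame(name): name is "side" or "top" or "wrist"; returns the picture (420x560x3 uint8, red, green, blue); there is no depth.
- manip.calibration(name): a dict with "fovy" (degrees; the focal length in pixels is half the picture's height over the tangent of half this angle, whatever the lens; pixels are square), "cx", "cy" (the principal point, pixels), "distortion" ([k1, k2, p1, p2, k3] as OpenCV has them; the pictures are not rectified), "origin" and "orientation" of the camera in the world. Camera axes: x right, y up, looking along -z (the intrinsics and any distortion apply to the point x, -y, -z); pixel columns grow to the right and rows downward; lengths in mm; the calibration is good to about 2 mm. A picture is of the moment at which its call begins: read the wrist's pose just before it. calibration takes no time and is no camera call; for the wrist camera it gives the pose at the moment of the call.
- manip.job_done(): hands the job in; it is judged then, once.
The state is a dict: "time_s": time; "qpos": joint angles; "joint_velocities": joint speeds; "effort": joint torques, N m; "eef_pos": TCP position; "tcp_rot": TCP orientation; "force": force on the tool from outside, world axes, zero at the start; "wrist_torque": the same for the moment, N m; "width": finger opening in mm; "gripper_force": force on a finger pad.
Only numpy, scipy, OpenCV 4.12 (cv2) and the standard library are available. Lean on these libraries where they do the work, as an engineer would, in place of code of your own. Each camera call takes 0.05 s, during which the arm holds its last target. There are 200 camera calls.

## Working session

There is one attempt and no reset: what is moved stays moved. The work goes in short steps, Python scripts to look and compute and a shell command to move; the robot and the scene stay as the last step left them, time stands still between calls to the robot, and variables do not carry over. Pictures are saved under pics/ and viewed, at most 11 in all, crops included, and the job is handed in when it is done.

```bash
mkdir -p pics; ls; python3 - <<'E'
from rig import manip
import cv2
s=manip.read_state(); print({k:s[k] for k in('time_s','eef_pos','tcp_rot','width','force')})
for n in('top','side'):
    c=manip.calibration(n); print(n,c)
    cv2.imwrite(f'pics/{n}0.png',manip.grab_frame(n)[:,:,::-1])
E
```

```text
pics
{'time_s': 0.0, 'eef_pos': array([193.93010261, 593.6036488 , 229.91668673]), 'tcp_rot': array([-4.94061538e-01, -3.10224118e+00,  2.24029765e-03]), 'width': 87.950356150292, 'force': array([ 0.39228253,  0.12823258, -0.1960187 ])}
top {'fovy': 49.59002266550246, 'cx': 281.087673569883, 'cy': 212.8373487196643, 'distortion': array([-0.04657503,  0.        ,  0.        ,  0.        ,  0.        ]), 'origin': array([ 347.72276551,   29.03342633, 1163.37418607]), 'orientation': array([ 0.13388536, -0.15022534, -1.54435232])}
side {'fovy': 52.87756990061546, 'cx': 280.12451960773507, 'cy': 212.669605610168, 'distortion': array([-0.02732123,  0.        ,  0.        ,  0.        ,  0.        ]), 'origin': array([ 222.839869  , -505.43203423,  711.36264681]), 'orientation': array([ 0.74355791, -0.21817116, -0.55333469])}
```

View pics/top0.png

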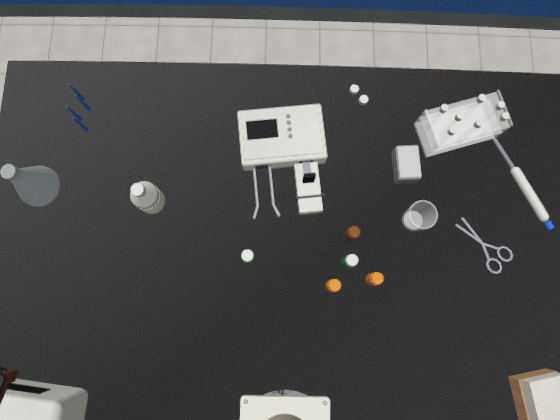

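View pics/side0.png

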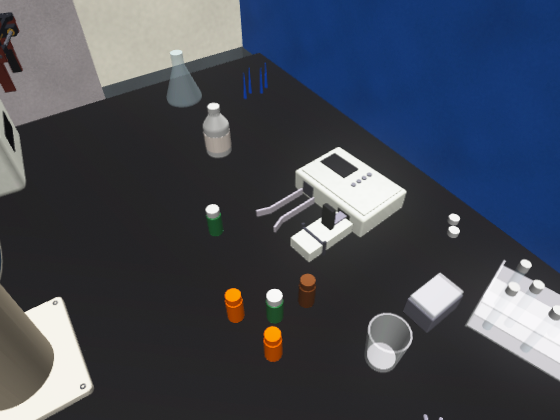

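Top view: the reader is at about (283,137), the lane rails run down to about (265,215), and the handle is at (308,172). Upright, vial-shaped candidates are white-capped at (248,256) and (351,260), brown at (353,232), and orange at (334,285) and (375,279). The two white caps on green glass fit the description, and the side view shows green bodies at (214,220) and (275,306). I'll confirm in enlarged crops.

```bash
cat > h.py <<'E'
import numpy as np,cv2
from rig import manip
from scipy.spatial.transform import Rotation as R
def K(c):
    f=210/np.tan(np.radians(c['fovy']/2)); return np.array([[f,0,c['cx']],[0,f,c['cy']],[0,0,1.]])
def ray(c,uv):
    p=cv2.undistortPoints(np.array([[uv]],float),K(c),c['distortion'])[0,0]
    return R.from_rotvec(c['orientation']).apply([p[0],-p[1],-1.])
def onz(c,uv,z):
    d=ray(c,uv); o=c['origin']; return o+d*(z-o[2])/d[2]
def proj(c,P):
    q=R.from_rotvec(c['orientation']).inv().apply(np.atleast_2d(P)-c['origin'])*[1,-1,-1]
    return cv2.projectPoints(q,np.zeros(3),np.zeros(3),K(c),c['distortion'])[0][:,0]
E
python3 - <<'E'
import cv2
a=cv2.imread('pics/top0.png')[95:300,225:400]; b=cv2.imread('pics/side0.png')[145:365,195:415]
cv2.imwrite('pics/topc.png',cv2.resize(a,(0,0),fx=2.9,fy=2.9,interpolation=cv2.INTER_CUBIC))
cv2.imwrite('pics/sidec.png',cv2.resize(b,(0,0),fx=2.7,fy=2.7,interpolation=cv2.INTER_CUBIC))
E
```

```text
(no output)
```

View pics/topc.png

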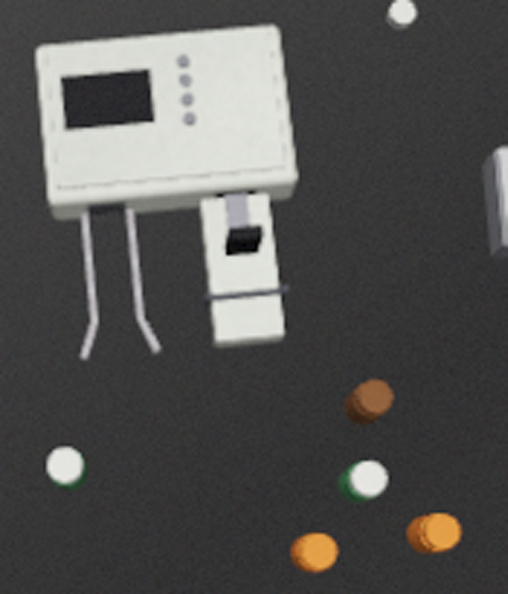

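View pics/sidec.png

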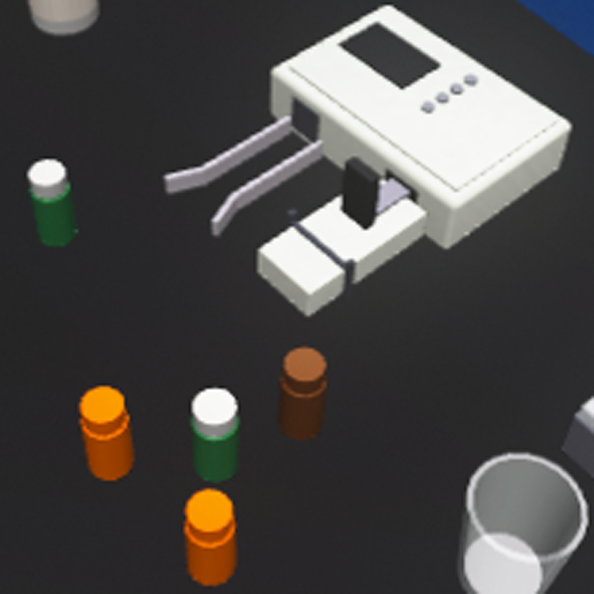

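The crops confirm that both targets are white-capped with green glass: vial A has its cap at top crop (66,466) and vial B at (369,479). The brown and two orange vials are decoys. Next I'll fit the reader's pose from both views.

```bash
cat > fit.py <<'E'
from h import *
from scipy.optimize import least_squares
ct,cs=manip.calibration('top'),manip.calibration('side')
T=lambda p:np.array(p)/2.9+[225-.3,95-.3]
S=lambda p:np.array(p)/2.7+[195-.3,145-.3]
obs=[('t',(37,47),(150,110,60)),('t',(278,26),(150,-110,60)),('t',(51,206),(0,110,60)),('t',(297,184),(0,-110,60)),
('t',(85,212),(0,80.5,18)),('t',(130,210),(0,39.5,18)),('t',(94,322),(-100,80.5,18)),('t',(139,320),(-100,39.5,18)),
('t',(216,341),(-130,-25,30)),('t',(284,336),(-130,-85,30)),
('s',(272,72),(0,110,60)),('s',(388,6),(150,110,60)),('s',(571,125),(150,-110,60)),('s',(452,190),(0,-110,60)),('s',(445,248),(0,-110,0)),
('s',(258,251),(-130,-25,30)),('s',(308,290),(-130,-85,30)),('s',(308,314),(-130,-85,0))]
def w(p,q):
    c,s=np.cos(p[2]),np.sin(p[2]);q=np.atleast_2d(q).astype(float)
    return np.c_[p[0]+c*q[:,0]-s*q[:,1],p[1]+s*q[:,0]+c*q[:,1],q[:,2]]
def res(p):
    return np.array([proj(ct if k=='t' else cs,w(p,q))[0]-(T(uv) if k=='t' else S(uv)) for k,uv,q in obs])
r=least_squares(lambda p:res(p).ravel(),[600,50,0.],x_scale=[100,100,.1],loss='soft_l1')
p=r.x; print('reader',p); print(np.round(res(p),1).tolist())
# caps z=72 ; side too
for n,t,s in(('A',(66,466),(47,174)),('B',(369,479),(215,403))):
    a,b=onz(ct,T(t),72),onz(cs,S(s),72)
    for q in(a,b):
        c,s_=np.cos(p[2]),np.sin(p[2]);d=q[:2]-p[:2]
        print(n,np.round(q,1),'reader:',np.round([c*d[0]+s_*d[1],-s_*d[0]+c*d[1]],1))
def rd(q):
    c,s_=np.cos(p[2]),np.sin(p[2]);d=q[:2]-p[:2];return np.round([c*d[0]+s_*d[1],-s_*d[0]+c*d[1]],1)
print('clip',rd(onz(ct,T((209,297)),42)),rd(onz(ct,T((288,289)),42)),rd(onz(cs,S((293,212)),42)))
print('clip strip mid',rd(onz(ct,T((248,294)),32)))
print('handle exp pos -50,-55, top corners px',np.round((proj(ct,w(p,[(-56,-40,90),(-56,-70,90),(-44,-70,90)]))-[224.7,94.7])*2.9))
for n,t in(('brown',(374,397)),('or1',(314,552)),('or2',(442,531))): q=onz(ct,T(t),72);print(n,np.round(q),rd(q))
for n,q in(('lane_end',(0,60,0)),('mouth',(-130,60,0)),('grip',(-50,-55,70))):print(n,np.round(w(p,q),1))
st=manip.read_state();print(R.from_rotvec(st['tcp_rot']).as_matrix().round(3).tolist())
E
python3 fit.py
```

```text
reader [6.83145847e+02 1.30341321e+01 1.18388181e-01]
[[-0.9, -1.6], [0.7, -1.7], [-1.0, -0.7], [0.9, -0.9], [-0.3, 0.8], [-0.1, 0.0], [-0.0, 0.3], [0.4, -0.5], [0.2, 0.5], [0.3, 0.0], [-1.8, -3.0], [-0.3, -3.3], [1.6, -2.2], [0.8, 5.2], [-0.4, 2.2], [-0.8, -1.1], [-0.1, 1.4], [-0.8, 1.5]]
A [442.5  98.2  72. ] reader: [-228.9  113. ]
A [442.6  96.7  72. ] reader: [-229.   111.5]
B [ 437. -153.   72.] reader: [-264.  -135.8]
B [ 439.  -152.7   72. ] reader: [-262.  -135.7]
clip [-91.5 -21.7] [-90.9 -91.1] [-89.7 -23.4]
clip strip mid [-89.9 -56.8]
handle exp pos -50,-55, top corners px [[229. 242.]
 [264. 238.]
 [263. 225.]]
brown [ 506. -158.   72.] [-196.3 -148.5]
or1 [ 376. -107.   72.] [-318.9  -83.3]
or2 [ 395. -213.   72.] [-312.5 -190.7]
lane_end [[676.1  72.6   0. ]]
mouth [[547.   57.3   0. ]]
grip [[640.  -47.5  70. ]]
[[-0.951, 0.311, -0.0], [0.311, 0.951, -0.001], [0.0, -0.001, -1.0]]
```

```bash
cat > go.py <<'E'
# python3 go.py x y z [x y z ...] : TCP targets in reader frame -> shift in tool axes, from state now
import sys; from h import *
P=np.array([683.1,13.0,.1184]); st=manip.read_state()
M=R.from_rotvec(st['tcp_rot']).as_matrix(); c,s=np.cos(P[2]),np.sin(P[2])
d=st['eef_pos'][:2]-P[:2]; print('now t',round(st['time_s'],2),'reader',np.round([c*d[0]+s*d[1],-s*d[0]+c*d[1],st['eef_pos'][2]],1),'F',np.round(st['force'],1),'w',round(st['width'],1),round(st['gripper_force'],1))
G=np.c_[[-c,-s,0],[-s,c,0],[0,0,-1.]]
print('turn',np.round(R.from_matrix(M.T@G).as_rotvec(),4))
for q in np.array(sys.argv[1:],float).reshape(-1,3):
    w=np.array([P[0]+c*q[0]-s*q[1],P[1]+s*q[0]+c*q[1],q[2]]); print(q,np.round(M.T@(w-st['eef_pos'])/1000,4))
E
python3 go.py -229 112 165
```

```text
now t 0.1 reader [-417.2  634.3  230. ] F [ 0.5 -0.6 -1.3] w 87.8 0.0
turn [-1.400e-03 -3.000e-04 -4.343e-01]
[-229.  112.  165.] [-0.3905 -0.3946  0.0655]
```

```bash
python3 -m handwheel '[-0.195,-0.197,0.03,0,0,-0.217,0.087, -0.195,-0.197,0.03,0,0,-0.217,0.087, -0.195,-0.197,0.03,0,0,-0.217,0.087, -0.195,-0.197,0.03,0,0,-0.217,0.087, -0.3905,-0.3946,0.0655,0,0,-0.434,0.087, -0.3905,-0.3946,0.0655,0,0,-0.434,0.087, -0.3905,-0.3946,0.0655,0,0,-0.434,0.087, -0.3905,-0.3946,0.0655,0,0,-0.434,0.087, -0.3905,-0.3946,0.0655,0,0,-0.434,0.087, -0.3905,-0.3946,0.0655,0,0,-0.434,0.087, -0.3905,-0.3946,0.0655,0,0,-0.434,0.087, -0.3905,-0.3946,0.0655,0,0,-0.434,0.087, -0.3905,-0.3946,0.0655,0,0,-0.434,0.087, -0.3905,-0.3946,0.0655,0,0,-0.434,0.087, -0.3905,-0.3946,0.0655,0,0,-0.434,0.087, -0.3905,-0.3946,0.0655,0,0,-0.434,0.087]' 8
python3 - <<'E'
from h import *
c=manip.calibration('wrist'); im=manip.grab_frame('wrist'); print(c)
cv2.imwrite('pics/w1.png',im[:,:,::-1]); np.save('w1c.npy',c,allow_pickle=True)
E
python3 go.py -229 112 34
```

```text
time_s: 1.7
eef_pos: [442.2, 99.0, 165.3]
tcp_rot: [-0.189, 3.136, 0.0]
force: [0.8, -0.2, 0.7]
width: 87.2
gripper_force: 0.0
{'fovy': 66.17387706742798, 'cx': 278.1690669747967, 'cy': 216.31540356437029, 'distortion': array([-0.00133241,  0.        ,  0.        ,  0.        ,  0.        ]), 'origin': array([366.78341045,  90.0443157 , 320.4126791 ]), 'orientation': array([-0.2079292 , -0.23635949,  1.67985869])}
now t 1.75 reader [-229.   113.7  165.3] F [-0.3 -0.1  0.3] w 87.2 0.0
turn [0.0001 0.0002 0.002 ]
[-229.  112.   34.] [ 1.000e-04 -1.800e-03  1.313e-01]
```

View pics/w1.png

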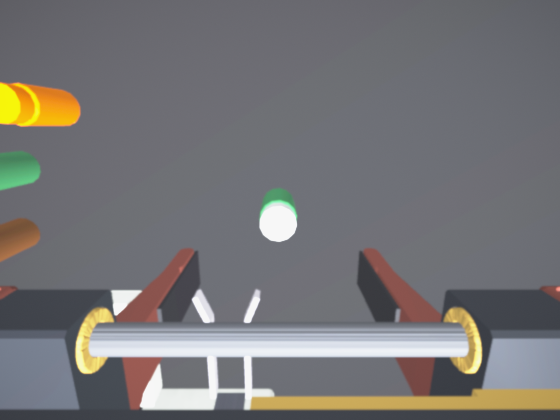

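```bash
python3 - <<'E'
from h import *
c=np.load('w1c.npy',allow_pickle=True).item(); P=np.array([683.1,13.0,.1184]);k,s=np.cos(P[2]),np.sin(P[2])
for n,uv,z in(('A cap',(278,223),72),('flareL',(197,292),18),('flareR',(257,292),18),('rail1',(210,362),18),('rail1',(213,390),18),('rail2',(248,362),18),('rail2',(248.5,390),18)):
    q=onz(c,uv,z);d=q[:2]-P[:2];print(n,np.round(q,1),np.round([k*d[0]+s*d[1],-s*d[0]+k*d[1]],1))
E
```

```text
A cap [442.9  99.4  72. ] [-228.3  114.2]
flareL [544.7  26.5  18. ] [-135.9   29.7]
flareR [537.1  88.8  18. ] [-136.    92.5]
rail1 [630.5  45.5  18. ] [-48.3  38.5]
rail1 [668.8  51.4  18. ] [-9.7 39.8]
rail2 [625.4  87.8  18. ] [-48.4  81.1]
rail2 [663.8  92.   18. ] [-9.8 80.8]
```

```bash
python3 -m handwheel '[0,0,0.045,0,0,0.002,0.08, 0,0,0.09,0,0,0.002,0.075, 0,0,0.115,0,0,0.002,0.07, 0,0,0.131,0,0,0.002,0.06, 0,0,0.131,0,0,0.002,0.05, 0,0,0.131,0,0,0.002,0.03, 0,0,0.131,0,0,0.002,0.03, 0,0,0.131,0,0,0.002,0.03, 0,0,0.131,0,0,0.002,0.03, 0,0,0.131,0,0,0.002,0.028, 0,0,0.131,0,0,0.002,0.028, 0,0,0.131,0,0,0.002,0.028]' 8; python3 go.py -165 60.5 34 -112 60.5 34
```

```text
time_s: 2.95
eef_pos: [443.5, 97.9, 35.1]
tcp_rot: [-0.182, 3.134, 0.001]
force: [-0.6, 1.7, 6.7]
width: 31.7
gripper_force: 8.0
now t 2.95 reader [-227.9  112.6   35.1] F [-0.6  1.7  6.7] w 31.7 8.0
turn [ 0.0003  0.002  -0.0024]
[-165.    60.5   34. ] [-0.063  -0.052   0.0013]
[-112.    60.5   34. ] [-0.116  -0.0518  0.0014]
```

```bash
python3 -m handwheel '[-0.013,-0.010,0,0,0,0,0.028, -0.026,-0.021,0,0,0,0,0.028, -0.039,-0.032,0,0,0,0,0.028, -0.052,-0.043,0,0,0,0,0.028, -0.063,-0.052,0,0,0,0,0.028, -0.075,-0.052,0,0,0,0,0.028, -0.088,-0.052,0,0,0,0,0.028, -0.101,-0.052,0,0,0,0,0.028, -0.112,-0.052,0,0,0,0,0.028, -0.116,-0.052,0,0,0,0,0.028, -0.116,-0.052,0,0,0,0,0.028, -0.116,-0.052,0,0,0,0,0.05, -0.116,-0.052,0,0,0,0,0.06, -0.116,-0.052,0,0,0,0,0.06, -0.116,-0.052,0,0,0,0,0.06, -0.116,-0.052,-0.03,0,0,0,0.06, -0.116,-0.052,-0.07,0,0,0,0.06, -0.116,-0.052,-0.1,0,0,0,0.06, -0.116,-0.052,-0.1,0,0,0,0.06]'
python3 - <<'E'
from h import *
cv2.imwrite('pics/s2.png',np.hstack([cv2.resize(manip.grab_frame('side')[145:365,195:415,::-1],(400,400)),cv2.resize(manip.grab_frame('wrist')[:,:,::-1],(400,400))]))
E
python3 go.py -263 -136 135
```

```text
time_s: 4.85
eef_pos: [566.6, 59.8, 138.2]
tcp_rot: [-0.182, 3.129, 0.0]
force: [0.7, -1.2, 0.4]
width: 60.1
gripper_force: 0.0
now t 4.95 reader [-112.7   60.3  134.6] F [-1.  -0.5 -0.1] w 60.1 0.0
turn [-0.      0.0012 -0.0021]
[-263. -136.  135.] [ 0.1499 -0.1966 -0.0006]
```

View pics/s2.png

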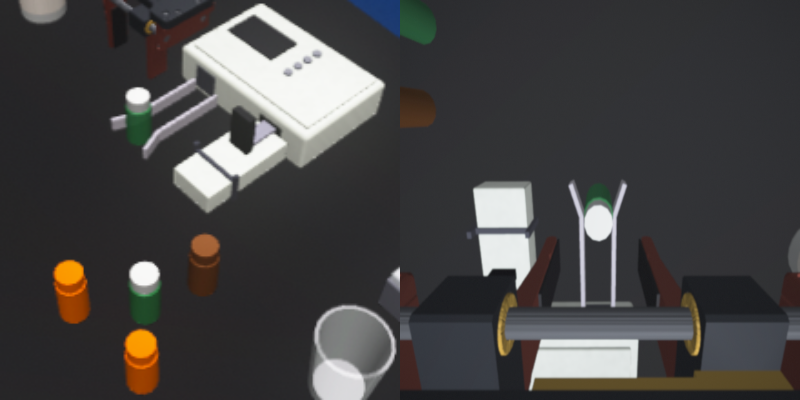

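```bash
python3 -m handwheel '[0.04,-0.05,0,0,0,0,0.07, 0.08,-0.1,0,0,0,0,0.075, 0.12,-0.15,0,0,0,0,0.075, 0.15,-0.196,0,0,0,0,0.075, 0.15,-0.196,0,0,0,0,0.075, 0.15,-0.196,0,0,0,0,0.075, 0.15,-0.196,0,0,0,0,0.075, 0.15,-0.196,0,0,0,0,0.075]'
python3 - <<'E'
from h import *
c=manip.calibration('wrist'); im=manip.grab_frame('wrist'); cv2.imwrite('pics/w3.png',im[:,:,::-1])
m=(im.min(2)>200).astype(np.uint8); n,l,st,ce=cv2.connectedComponentsWithStats(m)
P=np.array([683.1,13.0,.1184]);k,s=np.cos(P[2]),np.sin(P[2])
for i in range(1,n):
    if st[i,4]>150:
        d=onz(c,ce[i],72)[:2]-P[:2];print(st[i],np.round(ce[i]),np.round([k*d[0]+s*d[1],-s*d[0]+k*d[1]],1))
E
python3 go.py -263 -135.5 34
```

```text
time_s: 5.75
eef_pos: [437.7, -151.8, 133.4]
tcp_rot: [0.183, -3.135, -0.001]
force: [-0.5, 0.2, -0.0]
width: 75.0
gripper_force: 0.0
[ 254  211   42   44 1403] [274. 233.] [-265.  -136.9]
[ 60 277  50  13 480] [ 85. 284.] [-225.1 -278. ]
[ 115  342  328   46 6454] [300. 355.] [-162.2 -116.6]
[328 391  61   6 348] [358. 394.] [-124.2  -67.8]
now t 5.8 reader [-262.9 -134.4  133.6] F [ 1.1 -0.4 -0.1] w 74.8 0.0
turn [ 0.0006 -0.0008 -0.0008]
[-263.  -135.5   34. ] [ 0.     -0.0011  0.0996]
```

```bash
python3 -m handwheel '[0.0015,-0.002,0.04,0,0,0,0.075, 0.0015,-0.002,0.075,0,0,0,0.075, 0.0015,-0.002,0.099,0,0,0,0.07, 0.0015,-0.002,0.099,0,0,0,0.06, 0.0015,-0.002,0.099,0,0,0,0.05, 0.0015,-0.002,0.099,0,0,0,0.04, 0.0015,-0.002,0.099,0,0,0,0.028, 0.0015,-0.002,0.099,0,0,0,0.028, 0.0015,-0.002,0.099,0,0,0,0.028, 0.0015,-0.002,0.099,0,0,0,0.028, 0.0015,-0.002,0.099,0,0,0,0.028]' 8; python3 go.py -175 60.5 34 -148 60.5 34
```

```text
time_s: 6.9
eef_pos: [437.1, -154.9, 36.1]
tcp_rot: [-0.182, 3.135, -0.001]
force: [-0.6, 1.1, 7.4]
width: 31.7
gripper_force: 8.0
now t 6.9 reader [-264.1 -137.7   36.1] F [-0.6  1.1  7.4] w 31.7 8.0
turn [-0.0007  0.0016 -0.0025]
[-175.    60.5   34. ] [-0.0886  0.1984  0.0021]
[-148.    60.5   34. ] [-0.1156  0.1985  0.0021]
```

```bash
python3 -m handwheel '[-0.008,0.018,0,0,0,0,0.028, -0.017,0.038,0,0,0,0,0.028, -0.026,0.058,0,0,0,0,0.028, -0.035,0.078,0,0,0,0,0.028, -0.044,0.098,0,0,0,0,0.028, -0.053,0.118,0,0,0,0,0.028, -0.062,0.138,0,0,0,0,0.028, -0.071,0.158,0,0,0,0,0.028, -0.080,0.178,0,0,0,0,0.028, -0.0886,0.1985,0,0,0,0,0.028, -0.095,0.1985,0,0,0,0,0.028, -0.104,0.1985,0,0,0,0,0.028, -0.113,0.1985,0,0,0,0,0.028, -0.122,0.1985,0,0,0,0,0.028, -0.131,0.1985,0,0,0,0,0.028, -0.134,0.1985,0,0,0,0,0.028, -0.134,0.1985,0,0,0,0,0.028, -0.134,0.1985,0,0,0,0,0.05, -0.134,0.1985,0,0,0,0,0.055, -0.134,0.1985,0,0,0,0,0.055]'; python3 go.py -130 60.5 100 -185 60.5 34 -70 60.5 34
```

```text
time_s: 8.9
eef_pos: [546.0, 57.9, 35.0]
tcp_rot: [0.182, -3.135, 0.0]
force: [0.5, -0.3, -0.2]
width: 52.1
gripper_force: 0.0
now t 8.9 reader [-130.9   60.7   35. ] F [ 0.5 -0.3 -0.2] w 52.1 0.0
turn [ 0.     -0.0008 -0.0023]
[-130.    60.5  100. ] [-0.0008 -0.0002 -0.065 ]
[-185.    60.5   34. ] [ 0.0541 -0.0004  0.001 ]
[-70.   60.5  34. ] [-0.0609 -0.0001  0.0009]
```

```bash
python3 -m handwheel '[0.025,0,0,0,0,0,0.055, 0.05,0,0.002,0,0,0,0.055, 0.05,0,0.004,0,0,0,0.04, 0.05,0,0.004,0,0,0,0.02, 0.05,0,0.004,0,0,0,0.0, 0.05,0,0.004,0,0,0,0, 0.05,0,0.004,0,0,0,0, 0.05,0,0.004,0,0,0,0, 0.04,0,0.004,0,0,0,0, 0.03,0,0.004,0,0,0,0, 0.022,0,0.004,0,0,0,0, 0.014,0,0.004,0,0,0,0, 0.006,0,0.004,0,0,0,0, -0.002,0,0.004,0,0,0,0, -0.01,0,0.004,0,0,0,0, -0.018,0,0.004,0,0,0,0, -0.026,0,0.004,0,0,0,0, -0.03,0,0.004,0,0,0,0, -0.03,0,0.004,0,0,0,0]' 8; python3 go.py -74 60.5 31
python3 - <<'E'
from h import *
cv2.imwrite('pics/s4.png',np.hstack([cv2.resize(manip.grab_frame('side')[145:305,255:415,::-1],(400,400)),cv2.resize(manip.grab_frame('top')[100:260,210:370,::-1],(400,400))]))
E
```

```text
time_s: 10.8
eef_pos: [577.1, 61.6, 31.2]
tcp_rot: [-0.182, 3.136, 0.0]
force: [0.7, 0.4, -0.7]
width: 0.5
gripper_force: 0.0
now t 10.8 reader [-99.6  60.7  31.2] F [ 0.7  0.4 -0.7] w 0.5 0.0
turn [ 0.      0.0007 -0.0022]
[-74.   60.5  31. ] [-0.0256 -0.0002  0.0002]
```

View pics/s4.png

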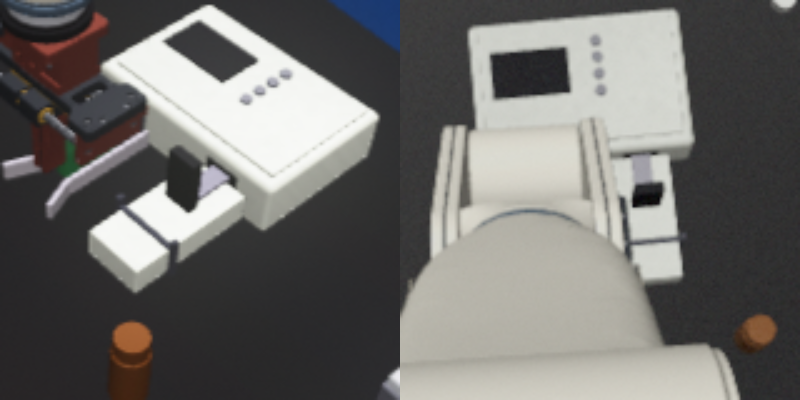

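```bash
python3 -m handwheel '[-0.005,0,0,0,0,0,0, -0.011,0,0,0,0,0,0, -0.016,0,0,0,0,0,0, -0.020,0,0,0,0,0,0, -0.023,0,0,0,0,0,0, -0.024,0,0,0,0,0,0, -0.024,0,0,0,0,0,0]'; python3 go.py -74 60.5 31;  python3 -m handwheel '[-0.001,0,0,0,0,0,0, -0.002,0,0,0,0,0,0, -0.003,0,0,0,0,0,0, -0.003,0,0,0,0,0,0]'; python3 go.py -74 60.5 31
```

```text
time_s: 11.6
eef_pos: [600.2, 64.2, 31.1]
tcp_rot: [0.182, -3.136, 0.0]
force: [0.9, -0.7, -0.8]
width: 0.4
gripper_force: 0.0
now t 11.6 reader [-76.2  60.7  31.1] F [ 0.9 -0.7 -0.8] w 0.4 0.0
turn [-0.     -0.     -0.0022]
[-74.   60.5  31. ] [-0.0022 -0.0002  0.0001]
time_s: 12.0
eef_pos: [603.1, 64.6, 31.2]
tcp_rot: [0.182, -3.136, 0.0]
force: [0.4, -0.6, -0.3]
width: 0.3
gripper_force: 0.2
now t 12.0 reader [-73.3  60.7  31.2] F [ 0.4 -0.6 -0.3] w 0.3 0.2
turn [-0.     -0.0002 -0.0022]
[-74.   60.5  31. ] [ 0.0007 -0.0002  0.0002]
```

```bash
for i in 1 2 3; do python3 -m handwheel '[-0.001,0,0,0,0,0,0, -0.002,0,0,0,0,0,0, -0.002,0,0,0,0,0,0, -0.002,0,0,0,0,0,0]' | grep -E "eef|^force"; done
```

```text
eef_pos: [603.2, 64.6, 30.7]
force: [-6.1, -1.2, 2.2]
eef_pos: [603.2, 64.7, 30.3]
force: [-11.4, -1.3, 4.7]
eef_pos: [603.3, 64.8, 29.8]
force: [-16.1, -2.0, 6.5]
```

```bash
python3 -m handwheel '[0.01,0,0,0,0,0,0, 0.03,0,0,0,0,0,0, 0.05,0,-0.02,0,0,0,0.02, 0.06,-0.02,-0.06,0,0,0,0.04, 0.06,-0.06,-0.11,0,0,0,0.07, 0.05,-0.09,-0.12,0,0,0,0.07, 0.03,-0.115,-0.12,0,0,0,0.07, 0.03,-0.115,-0.12,0,0,0,0.07, 0.03,-0.115,-0.12,0,0,0,0.07, 0.03,-0.115,-0.12,0,0,0,0.07]'
python3 - <<'E'
from h import *
c=manip.calibration('wrist'); im=manip.grab_frame('wrist'); np.save('w5c.npy',c,allow_pickle=True)
cv2.imwrite('pics/w5full.png',im[:,:,::-1]);cv2.imwrite('pics/w5.png',cv2.resize(im[:,:,::-1],(800,600),interpolation=cv2.INTER_CUBIC))
E
python3 go.py -50 -55 81
```

```text
time_s: 14.2
eef_pos: [591.6, -51.7, 150.5]
tcp_rot: [0.183, -3.135, -0.001]
force: [-0.1, 0.2, -0.2]
width: 61.1
gripper_force: 0.0
now t 14.25 reader [-98.5 -53.2 150.5] F [-0.1  0.2 -0.7] w 64.7 0.0
turn [ 0.0005 -0.0015 -0.0013]
[-50. -55.  81.] [-0.0486 -0.0017  0.0694]
```

View pics/w5.png

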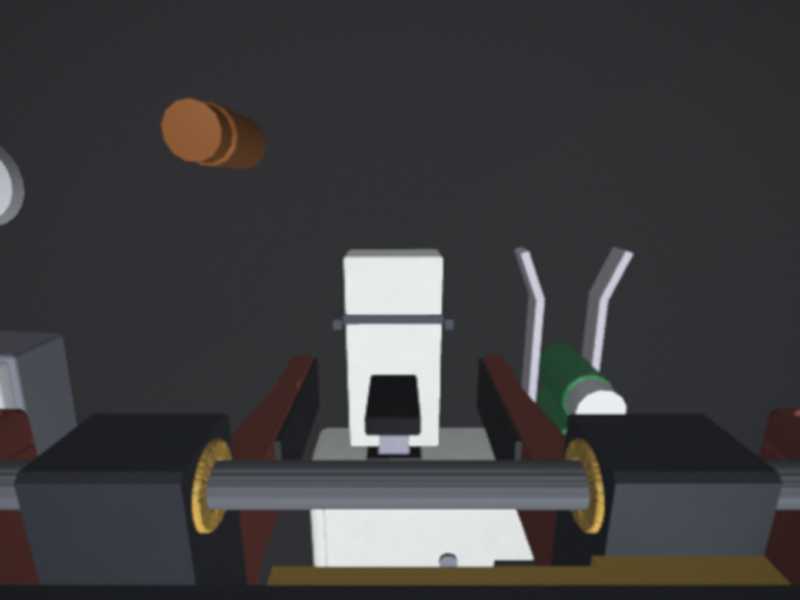

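```bash
python3 - <<'E'
from h import *
c=np.load('w5c.npy',allow_pickle=True).item(); P=np.array([683.1,13.0,.1184]);k,s=np.cos(P[2]),np.sin(P[2])
for n,uv,z in(('top-',(392,407),90),('top+',(392,433),90),('topL',(365.5,420),90),('topR',(420.5,420),90),('strip',(394,319),32),('tabs',(337,324),42),('tabs',(449,324),42),('tongue end',(394,257),30),('face',(394,445),30),('Bcap',(601,408),72)):
    d=onz(c,np.array(uv)/800*560-.15,z)[:2]-P[:2];print(n,np.round([k*d[0]+s*d[1],-s*d[0]+k*d[1]],1))
E
```

```text
top- [-60.1 -55.9]
top+ [-45. -56.]
topL [-52.6 -69.8]
topR [-52.6 -41.1]
strip [-90.  -55.2]
tabs [-90.  -89.4]
tabs [-89.9 -22. ]
tongue end [-128.5  -55.1]
face [  0.2 -55.5]
Bcap [-49.8  61.4]
```

```bash
python3 -m handwheel '[-0.03,-0.002,0,0,0,-0.001,0.07, -0.048,-0.002,0,0,0,-0.001,0.07, -0.048,-0.002,0.02,0,0,-0.001,0.07, -0.048,-0.002,0.045,0,0,-0.001,0.07, -0.048,-0.002,0.069,0,0,-0.001,0.07, -0.048,-0.002,0.069,0,0,-0.001,0.06, -0.048,-0.002,0.069,0,0,-0.001,0.045, -0.048,-0.002,0.069,0,0,-0.001,0.025, -0.048,-0.002,0.069,0,0,-0.001,0.02, -0.048,-0.002,0.069,0,0,-0.001,0.02, -0.048,-0.002,0.069,0,0,-0.001,0.02, -0.048,-0.002,0.069,0,0,-0.001,0.02, -0.048,-0.002,0.069,0,0,-0.001,0.02, -0.048,-0.002,0.069,0,0,-0.001,0.02]' 30; python3 go.py -90 -55.3 81
```

```text
time_s: 15.65
eef_pos: [641.0, -48.7, 83.1]
tcp_rot: [-0.184, 3.135, 0.0]
force: [-0.7, 2.3, 6.3]
width: 29.6
gripper_force: 30.0
now t 15.65 reader [-49.1 -56.3  83.1] F [-0.7  2.3  6.3] w 29.6 30.0
turn [ 0.0001  0.0012 -0.0013]
[-90.  -55.3  81. ] [0.041  0.0009 0.0021]
```

```bash
python3 -m handwheel '[0.005,0,0,0,0,0,0.02, 0.01,0,0,0,0,0,0.02, 0.015,0,0,0,0,0,0.02, 0.02,0,0,0,0,0,0.02, 0.025,0,0,0,0,0,0.02, 0.03,0,0,0,0,0,0.02, 0.034,0,0,0,0,0,0.02, 0.037,0,0,0,0,0,0.02, 0.039,0,0,0,0,0,0.02, 0.039,0,0,0,0,0,0.02, 0.039,0,0,0,0,0,0.02]'
python3 - <<'E'
from h import *
c=manip.calibration('wrist'); im=manip.grab_frame('wrist'); np.save('w6c.npy',c,allow_pickle=True)
cv2.imwrite('pics/w6.png',im[:,:,::-1]); s=manip.grab_frame('side');t=manip.grab_frame('top')
cv2.imwrite('pics/s6.png',s[:,:,::-1]);cv2.imwrite('pics/t6.png',t[:,:,::-1])
r=lambda a:cv2.resize(a[:,:,::-1],(400,400),interpolation=cv2.INTER_CUBIC)
cv2.imwrite('pics/c6.png',np.hstack([r(s[165:285,275:395]),r(im[150:350,180:380])]))
E
python3 go.py -90 -55.3 81
```

```text
time_s: 16.75
eef_pos: [604.0, -53.2, 83.2]
tcp_rot: [-0.183, 3.131, -0.0]
force: [6.9, 5.4, 2.4]
width: 29.6
gripper_force: 30.0
now t 16.9 reader [-86.3 -56.3  83.2] F [6.7 5.4 2.8] w 29.5 30.0
turn [-0.0004  0.0053 -0.0014]
[-90.  -55.3  81. ] [0.0037 0.001  0.0021]
```

View pics/c6.png

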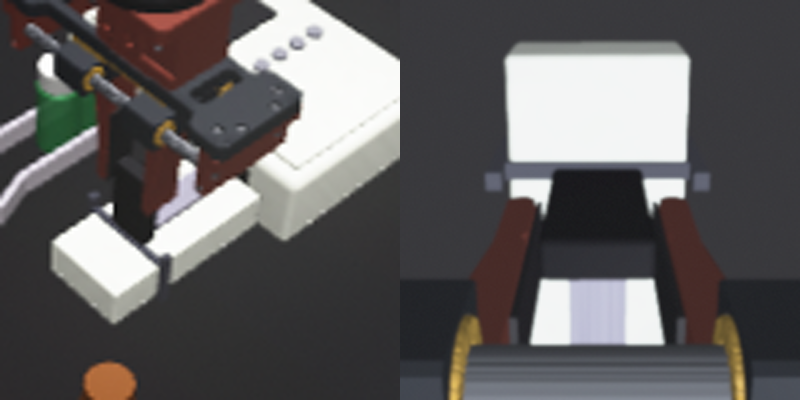

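```bash
python3 - <<'E'
from h import *
c=np.load('w6c.npy',allow_pickle=True).item(); P=np.array([683.1,13.0,.1184]);k,s=np.cos(P[2]),np.sin(P[2])
for n,uv,z in(('front bottom',(598,170),34),('top front',(598,240),90),('top back',(598,280),90),('strip far edge',(598,162),32),('strip near edge',(525,178),32),('tabL',(493,181),42),('tabR',(701,181),42),('tongue end',(598,55),30)):
    d=onz(c,((uv[0]-400)/2+179.75,uv[1]/2+149.75),z)[:2]-P[:2];print(n,np.round([k*d[0]+s*d[1],-s*d[0]+k*d[1]],1))
E
```

```text
front bottom [-90.8 -55.5]
top front [-92.1 -55.7]
top back [-80.9 -55.7]
strip far edge [-93.  -55.5]
strip near edge [-87.2 -80.3]
tabL [-89.9 -89.5]
tabR [-89.9 -22.2]
tongue end [-128.9  -55.5]
```

```bash
python3 -m handwheel '[0.002,0,0,0,0,0,0.02, 0.004,0,0,0,0,0,0.02, 0.004,0,0,0,0,0,0.02, 0.004,0,0,0,0,0,0.02]'
python3 - <<'E'
from h import *
c=manip.calibration('wrist'); im=manip.grab_frame('wrist'); np.save('w7c.npy',c,allow_pickle=True)
cv2.imwrite('pics/w7.png',im[:,:,::-1]); s=manip.grab_frame('side');cv2.imwrite('pics/s7.png',s[:,:,::-1])
g=lambda a,n:cv2.resize(cv2.convertScaleAbs(a[:,:,::-1],alpha=1.6),(n,n),interpolation=cv2.INTER_CUBIC)
cv2.imwrite('pics/c7.png',np.hstack([g(im[210:310,230:330],400),g(s[215:265,285:335],400)]))
E
python3 go.py -90 -55.3 81
```

```text
time_s: 17.3
eef_pos: [600.1, -53.6, 83.2]
tcp_rot: [-0.183, 3.131, -0.0]
force: [6.0, 4.3, 2.1]
width: 30.0
gripper_force: 30.0
now t 17.4 reader [-90.2 -56.3  83.2] F [6.6 4.5 1.8] w 30.1 30.0
turn [-0.0004  0.0056 -0.0015]
[-90.  -55.3  81. ] [-0.0002  0.001   0.0022]
```

View pics/c7.png

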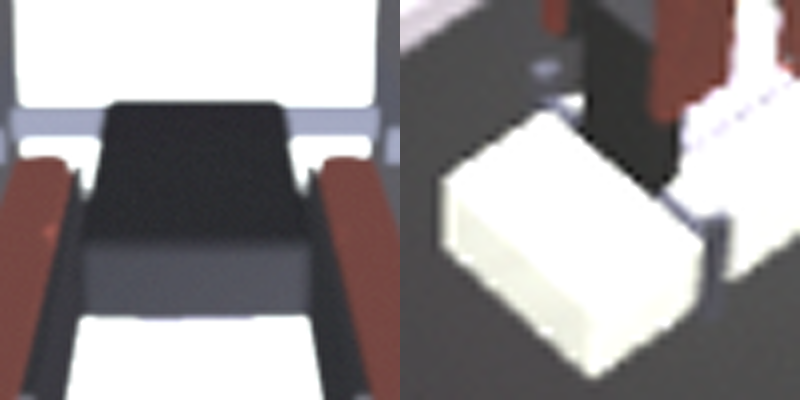

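```bash
python3 - <<'E'
from h import *
c=np.load('w7c.npy',allow_pickle=True).item(); P=np.array([683.1,13.0,.1184]);k,s=np.cos(P[2]),np.sin(P[2])
for n,uv,z in(('front bottom',(195,102),34),('top front',(195,241),90),('top back',(195,316),90),('strip far edge',(60,107),32),('strip near edge',(60,134),32)):
    d=onz(c,(uv[0]/4+229.6,uv[1]/4+209.6),z)[:2]-P[:2];print(n,np.round([k*d[0]+s*d[1],-s*d[0]+k*d[1]],1))
E
```

```text
front bottom [-94.4 -55.8]
top front [-95.9 -55.9]
top back [-85.4 -55.9]
strip far edge [-92.8 -78.7]
strip near edge [-87.9 -78.8]
```

```bash
python3 - <<'E'
from h import *
c=manip.calibration('side'); P=np.array([683.1,13.0,.1184]);k,s=np.cos(P[2]),np.sin(P[2])
def px(q):
    q=np.array(q,float); w=[P[0]+k*q[0]-s*q[1],P[1]+s*q[0]+k*q[1],q[2]]
    return np.round((proj(c,w)[0]-[284.56,214.56])*8+[400,0])
print('tongue TR',px((-130,-85,30)),'TL',px((-130,-25,30)),'BR',px((-130,-85,0)))
for x in(-93,-90,-87):print('strip',x,px((x,-85,32)),px((x,-70,32)),px((x,-25,32)))
for x in(-88,-90,-92):print('handle FR,FL bottom',x,px((x-6,-70,34)),px((x-6,-40,34)))
E
```

```text
tongue TR [593. 312.] TL [439. 176.] BR [587. 383.]
strip -93 [698. 235.] [658. 201.] [543. 104.]
strip -90 [706. 229.] [666. 196.] [551.  98.]
strip -87 [714. 223.] [674. 190.] [559.  93.]
handle FR,FL bottom -88 [655. 198.] [578. 132.]
handle FR,FL bottom -90 [650. 202.] [572. 136.]
handle FR,FL bottom -92 [644. 206.] [567. 140.]
```

```bash
python3 - <<'E'
from h import *
c=np.load('w7c.npy',allow_pickle=True).item(); im=cv2.imread('pics/w7.png').mean(2); P=np.array([683.1,13.0,.1184]);k,s=np.cos(P[2]),np.sin(P[2])
for c0,c1 in((244,252),(306,314),(266,292)): print(c0,np.round(im[228:252,c0:c1].mean(1)))
def x(uv,z): d=onz(c,uv,z)[:2]-P[:2]; return round(k*d[0]+s*d[1],2)
def edge(c0,c1,up,lo=229,hi=250):
    p=im[lo:hi,c0:c1].mean(1); i=np.argmin(np.diff(p)) if not up else np.argmax(np.diff(p))
    a=max(i-3,0);q=p[a:i+5]; t=(q.max()+q.min())/2
    for j in range(len(q)-1):
        if (q[j]-t)*(q[j+1]-t)<=0: return lo+a+j+(q[j]-t)/(q[j]-q[j+1])
for c0,c1 in((244,252),(306,314)):
    e,f=edge(c0,c1,0),edge(c0,c1,1); print('strip',e,f,x((c0+4,e),32),x((c0+4,f),32))
e=edge(266,292,0);print('handle',e,x((279,e),34))
E
```

```text
244 [246. 246. 246. 246. 246. 246. 245. 237. 168. 110. 108. 110. 110. 109.
 110. 116. 158. 224. 244. 245. 234. 202. 172. 137.]
306 [246. 246. 246. 246. 246. 246. 245. 236. 157. 107. 109. 110. 110. 110.
 111. 122. 177. 235. 244. 244. 228. 188. 157. 127.]
266 [246. 246. 246. 246. 245. 239. 179.  85.  33.  28.  28.  28.  28.  28.
  28.  28.  28.  28.  28.  28.  28.  28.  28.  28.]
strip 235.8717639975918 244.28300694883134 -93.14 -87.05
strip 235.75144660704893 244.0058013052937 -93.19 -87.22
handle 234.4469696969697 -94.85
```

```bash
python3 -m handwheel '[0.001,0,0,0,0,0,0.02, 0.001,0,0,0,0,0,0.02, 0.001,0,0,0,0,0,0.02, 0.001,0,0,0,0,0,0.02, 0.001,0,0,0,0,0,0.02]'
python3 - <<'E'
from h import *
c=manip.calibration('wrist'); im=manip.grab_frame('wrist').astype(float).mean(2); P=np.array([683.1,13.0,.1184]);k,s=np.cos(P[2]),np.sin(P[2])
print(np.round(im[228:248,248]),np.round(im[228:240,279]))
s=manip.grab_frame('side'); t=manip.grab_frame('top')
cv2.imwrite('pics/s8.png',np.hstack([cv2.resize(s[155:275,245:365,::-1],(400,400),interpolation=cv2.INTER_CUBIC),cv2.resize(t[90:310,200:420,::-1],(400,400))]))
E
```

```text
time_s: 17.9
eef_pos: [599.3, -53.7, 83.1]
tcp_rot: [-0.183, 3.131, -0.0]
force: [7.5, 4.7, 2.0]
width: 29.6
gripper_force: 30.0
[246. 246. 246. 246. 246. 246. 246. 245. 239. 182. 115. 108. 111. 111.
 110. 111. 114. 142. 213. 244.] [246. 246. 246. 246. 245. 239. 180.  85.  32.  28.  28.  27.]
```

View pics/s8.png

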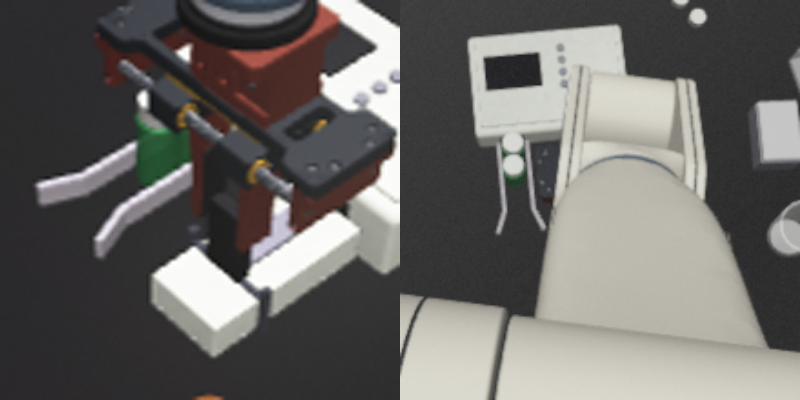

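The final view shows both vials in single file in the lane at (512,142) and (512,165), with the front one against the reader. The handle is centred over the clip strip and still gripped.

```bash
python3 -c "
from rig import manip
print(manip.job_done())"
```

```text
the job is handed in; nothing more can be done
None
```

Job handed in at about 18 s: both green vials stand upright in the lane, the front one against the reader and the second touching it, and the gripper is still holding the handle at the mark, within about 1 mm by the wrist camera.

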